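Ring the boot freshener stick and hold it out at a slant

ROBOT

A 6-joint arm with a two-finger parallel gripper is mounted at the origin on the work surface. World frame = base frame: x ahead of the robot, y to its left, z up, the work surface at z = 0. Lengths are in mm, angles in rad, forces in N, time in s.
With the tool pointing down it reaches from about 350 to 875 mm from the base axis. Payload 4.2 kg.
Tool frame: the origin (TCP) lies between the finger pads; the fingertips stand 14 mm ahead of it and the grasp point (between the pads) lies 5 mm behind it; z points along the fingers, y is the line along which they close (so a half turn about z gives the same grasp; the last joint's range is limited). The gripper opens to 85 mm and grips with 20 to 120 N. Pads are 22 mm wide; open, the fingers measure 114 mm over their backs; the gripper's body (76 mm by 85 mm) begins 54 mm behind the grasp point. The pads swing forward as they close: fully open they stand 13 mm farther back than shut.
Start: joints at [1.606, 0.385, 0.008, 0, -1.194, -0.259], TCP at [138.679, 609.399, 245.312] pointing down, gripper open.
Joint ranges: [-3.14, 3.14], [-1.21, 2.06], [-1.07, 1.41], [-3.16, 2.05], [-2.99, -0.16], [-3.1, 3.1]. Speed limits (rad/s): [2.79, 2.79, 3.14, 3.14, 3.14, 3.14].

INTERFACE

Orientations are given as a unit quaternion [x, y, z, w].
In Python, from bench import * gives the robot as it stands.
- The arm moves only by the tool carry_out, never from a script. Its argument "motion" is a list of rows, each a list of 7 numbers: the turn, a rotation vector about the tool's x, y, z in rad, then the shift along the tool's x, y, z in mm, then the opening, from -1 (shut) to 1 (fully open), so that 0 is half open. A call has 1 to 5 rows; each row is the pose to reach, as a shift and turn from the pose commanded when the call began, along the tool's axes at that moment; what a row does not reach only later rows make up. A row lasts 1/8 s, in which the tool goes at most 62.5 mm and 10.7 degrees, less where a joint would pass 70% of its speed; a pose out of reach is approached as far as the arm can. A call with a gripper value outside its range is refused whole. The fingers move at their own pace and stop on an object; the grip force is fixed at half the most. Time passes only in rows, so rows that repeat a pose let the fingers close. It gives the time, the measured TCP pose, the force, the opening and the grip force at its end, in the units of the state.
- read_state(): the state, without advancing time (a new reading comes with each control period).
- get_image(name): name is "side" or "top" or "wrist"; returns a dict with "color" (400x640x3 uint8, blue, green, red), "mtx" (3x3 intrinsics, pixels), "k1" (the pictures are not rectified: a ray, as slopes to the right and down, at radius r is drawn at 1 + k1 r^2 times it, then the intrinsics apply), "position" and "orientation" of the camera in the world. Camera axes: x right, y down, z forward; pixel columns grow to the right and rows downward; lengths in mm; the calibration is good to about 2 mm. A picture is of the moment at which its call begins. There is no depth.
- job_done(): hands the job in; it is judged then, once.
The state is a dict: "clock": time; "joints": joint angles; "joint_vel": joint speeds; "joint_efforts": joint torques, N m; "position": TCP position; "ee_rot": TCP orientation; "contact_force": force on the tool from outside, world axes, zero at the start; "wrist_torque": the same for the moment, N m; "gripper_width": finger opening in mm; "grasp_force": force on a finger pad.
Only numpy, scipy, OpenCV 4.12 (cv2) and the standard library are available. Lean on these libraries where they do the work, as an engineer would, in place of code of your own. Each camera call takes 0.05 s, during which the arm holds its last target. There are 200 camera calls.

TASK

Get the boot freshener ready: while the blue stick stands in the socket of the brush stand, slip first the larger wooden ring and then the smaller one onto its post, each fully down. Then draw the stick with both rings out of the socket, lean it to about 45 degrees from upright (top end higher, any direction) and finish while holding it still in the gripper, its foot at least 5 cm higher than the top of the stand. Leave the shoe brush, shoe horn, doorstop and polish tin where they are.

Things in the scene. Friction and masses are not known exactly. Their poses are not given: they have to be found in the camera images.
- stand: fixed pale wooden brush stand, 120 (own x) x 130 (own y) x 90 mm high, with a grey tilt-out bin in its lower front (own -x side; it may lean out up to 20 mm, below 45 mm height); origin at the centre of its underside on the shelf, z up, yaw varies
- socket (a point): mouth of the socket, a 22 mm round vertical hole 45 mm deep in the middle of the stand's flat top, 90 mm above the shelf; axes as the stand's
- stick: loose blue plastic stick, about 0.11 kg, round about its own z (towards its top): spigot, diameter 18 mm, to 36 mm below the origin, standing in the socket; flange, diameter 48, from 0 to 6 mm, resting on the stand; post, diameter 14, up to 60 mm, then a bevelled tip to 64 mm. Origin on the axis at the flange's underside. With both rings home the post is bare from 38 mm up, for the grip
- stick_top (a point): tip of the stick's post, on the axis, 64 mm above the stick's origin
- stick_foot (a point): foot end of the stick's spigot, on the axis, 36 mm below the stick's origin
- seat_large (a point): point on the stick's axis where the larger ring's centre lies when that ring is home, resting on the flange: 14 mm above the stick's origin
- seat_small (a point): point on the stick's axis where the smaller ring's centre lies when that ring is home, resting on the larger ring: 30 mm above the stick's origin
- large_ring: loose larger ring, dark brown wood, outside diameter 56 mm, hole 19 mm, 16 mm high, 26 g, lying flat on the shelf; origin at the centre of its underside
- large_center (a point): centre of the larger ring, 8 mm above its underside
- small_ring: loose smaller ring, pale wood, outside diameter 42 mm, hole 19 mm, 16 mm high, 18 g, lying flat on the shelf; origin at the centre of its underside
- small_center (a point): centre of the smaller ring, 8 mm above its underside
- brush: bystander, loose dark wooden shoe brush with black bristle block, 170 (own x) x 55 x 44 mm, origin at the centre of its underside
- horn: bystander, loose flat stainless shoe horn lying on the shelf, along its own x from -160 to +104 mm, up to 38 mm wide, 4 to 8 mm high, origin on its underside
- doorstop: bystander, loose white plastic wedge doorstop, 120 (own x) x 42 mm, 8 to 33 mm high, origin at the centre of its underside
- tin: bystander, loose round polish tin with red lid, diameter 74 mm, 26 mm high, origin at the centre of its underside
Things that resemble listed ones, but are neither listed nor needed, are in the scene too. Leave any red or yellow look-alike of the small_ring alone.

How it is judged (in metres and radians):
On the way, in this order (a step that is already met when the one before it is completed fails the run):
1. the larger ring is fully down on the flange of the stick standing in its socket (distance between large_center and seat_large below 0.005 m and distance between stick and socket below 0.006 m and angle between stick's own z axis and vertical below 0.12 rad), for 0.2 s.
2. the smaller ring is fully down on the larger one, the stick still standing in its socket (all of step 1 and distance between small_center and seat_small below 0.005 m), for 0.2 s.
3. the stick with both rings is drawn clear of the socket (distance between large_center and seat_large below 0.005 m and distance between small_center and seat_small below 0.005 m and z of stick_foot in the frame of socket above 0.005 m), for 0.1 s.
At the end, for the whole second after the job is handed in: the fingers hold the stick still and clear of the stand, top end up, 30 to 60 degrees from vertical, its foot 45 mm or more above the level of the stand's top; each ring's centre within 5 mm of its home on the stick, the larger on the flange, the smaller on the larger (distance between large_center and seat_large below 0.005 m and distance between small_center and seat_small below 0.005 m and angle between stick's own z axis and vertical between 0.52 and 1.05 rad and z of stick_foot in the frame of socket above 0.045 m and contact force between stick and the fingers above 1 N and contact force between stick and stand below 0.1 N and linear speed of stick below 0.03 m/s); the arm keeps its last pose, push and grip.
It fails at once if the shoe brush is pushed more than 2 cm from its place (distance of brush from where it was at the start of the episode above 0.02 m).
It fails at once if the shoe horn is pushed more than 2 cm from its place (distance of horn from where it was at the start of the episode above 0.02 m).
It fails at once if the doorstop is pushed more than 2 cm from its place (distance of doorstop from where it was at the start of the episode above 0.02 m).
It fails at once if the polish tin is pushed more than 2 cm from its place (distance of tin from where it was at the start of the episode above 0.02 m).
It also fails if it takes over 67 s, if anything falls off the work surface, if the arm or the gripper's body presses on something with over 40 N, if the wrist force passes 120 N, or if a joint passes its speed limit or range.

## Working session

There is one attempt and no reset: what is moved stays moved. The work goes in short steps, Python scripts to look and compute and a tool call to move; the robot and the scene stay as the last step left them, time stands still between calls to the robot, and variables do not carry over. Pictures are saved under pics/ and viewed, at most 10 in all, crops included, and the job is handed in when it is done.

Besides the shell and the picture viewer there is one more tool, called after "Request:" by a JSON object that holds its "fn" and its "kwargs", one argument or row to a line. carry_out: Moves the arm, as the interface text tells. Its arguments: {"type":"object","properties":{"motion":{"type":"array"}},"required":["motion"]}

```bash
ls; mkdir -p pics
python3 - <<'E'
from bench import *
import cv2
s=read_state();print(s)
for n in("top","side"):
    d=get_image(n);cv2.imwrite(f"pics/{n}0.png",d["color"]);print(n,d["mtx"],d["k1"],d["position"],d["orientation"])
E
```

```text
pics
{'clock': 0.0, 'joints': array([ 1.60564314e+00,  3.85533281e-01,  6.61271866e-03, -4.60253362e-04,
       -1.19400114e+00, -2.58565878e-01]), 'joint_vel': array([-0.0009216 , -0.00093229, -0.00020688, -0.00028215, -0.00012923,
       -0.00054553]), 'joint_efforts': array([ 7.85165366e-05, -3.92294025e+01,  1.88396090e+01,  4.18579504e+00,
       -4.68778278e-03, -4.26461746e-07]), 'position': array([138.54950136, 608.87843319, 244.23622249]), 'ee_rot': array([ 9.93740179e-01, -1.11710707e-01, -5.62511223e-05,  1.08253719e-03]), 'contact_force': array([-0.11868362, -0.42331944,  0.32166806]), 'wrist_torque': array([ 0.03383626,  0.01053798, -0.05523034]), 'grasp_force': 0.0, 'gripper_width': 85.16510150050074}
top [[380.51929591   0.         312.55020514]
 [  0.         380.51929591 204.15763164]
 [  0.           0.           1.        ]] 0.022129094885910545 [ 364.91638166   20.39931748 1292.44179931] [-0.69871158  0.70850136 -0.06975137  0.0704464 ]
side [[488.46190341   0.         325.52134736]
 [  0.         488.46190341 199.80279425]
 [  0.           0.           1.        ]] -0.033396687819570586 [  507.04249313 -1091.97515576   872.53876802] [ 0.88559861 -0.03052534  0.02125218 -0.46295966]
```

View pics/top0.png

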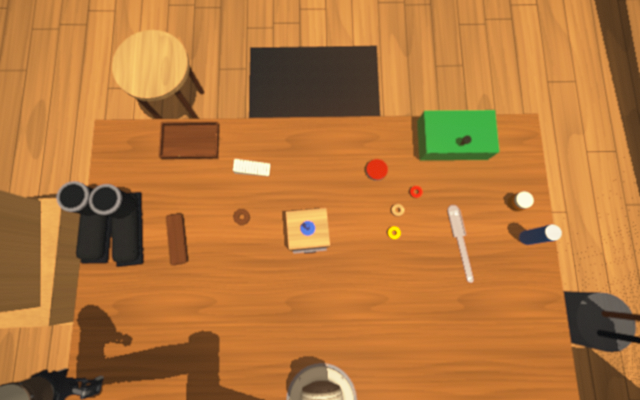

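View pics/side0.png

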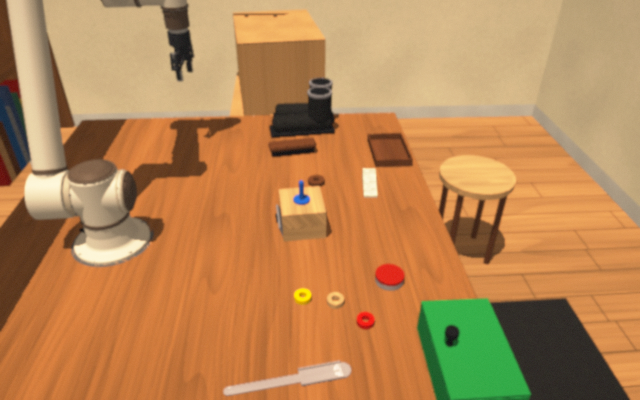

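The top view shows the stand with the blue stick at (307,229) and one dark brown ring at (241,216). There are three small rings: pale at (398,210), yellow at (394,233) and red at (415,191). The pale one fits "pale wood", and I'll confirm it in a crop.

```bash
cat > h.py <<'E'
from bench import *
import cv2, numpy as np
from scipy.spatial.transform import Rotation as R
def ray(d,uv):
    K=d["mtx"]; q=np.array([(uv[0]-K[0,2])/K[0,0],(uv[1]-K[1,2])/K[1,1]]); p=q.copy()
    for _ in range(20): p=q/(1+d["k1"]*(p@p))
    v=R.from_quat(d["orientation"]).apply([p[0],p[1],1]); return np.array(d["position"]),v
def onz(d,uv,z):
    o,v=ray(d,uv); return o+v*(z-o[2])/v[2]
def proj(d,P):
    p=R.from_quat(d["orientation"]).inv().apply(np.array(P)-d["position"]); s=p[:2]/p[2]
    s=s*(1+d["k1"]*(s@s)); K=d["mtx"]; return np.array([K[0,0]*s[0]+K[0,2],K[1,1]*s[1]+K[1,2]])
def cross(d1,a,d2,b):
    o1,v1=ray(d1,a);o2,v2=ray(d2,b);A=np.c_[v1,-v2];t=np.linalg.lstsq(A,o2-o1,rcond=None)[0]
    p,q=o1+t[0]*v1,o2+t[1]*v2; return (p+q)/2,np.linalg.norm(p-q)
def blobs(m,amin=8):
    n,l,s,c=cv2.connectedComponentsWithStats(m.astype(np.uint8));return [(c[i].round(1),s[i]) for i in range(1,n) if s[i][4]>=amin]
def tool(P):
    "world point -> shift in tool axes from TCP now"
    s=read_state(); return R.from_quat(s["ee_rot"]).inv().apply(np.array(P)-s["position"])
E
python3 - <<'E'
from h import *
d=get_image("top");s=get_image("side");c=d["color"]
cs=[cv2.resize(c[y-28:y+28,x-35:x+35],None,fx=5.5,fy=5.5,interpolation=cv2.INTER_CUBIC) for x,y in((400,212),(241,216))]
c2=s["color"]
cs2=[cv2.resize(c2[y-28:y+28,x-35:x+35],None,fx=5.5,fy=5.5,interpolation=cv2.INTER_CUBIC) for x,y in((335,300),(302,205))]
cv2.imwrite("pics/crop1.png",np.vstack([np.hstack(cs),np.hstack(cs2)])[:600])
print("large",onz(d,(241.5,216.5),8),"small",onz(d,(398,210),8))
for n,im in(("t",d),("s",s)):
    h=cv2.cvtColor(im["color"],cv2.COLOR_BGR2HSV)
    print(n,blobs(cv2.inRange(h,(105,130,60),(130,255,255))>0))
E
```

```text
large [583.80070356 263.41620361   8.        ] small [ 598.84637229 -272.63832947    8.        ]
t [(array([307.7, 228. ]), array([301, 222,  13,  12,  97], dtype=int32))]
s [(array([ 10.2, 132.1]), array([  0,  98,  25,  69, 295], dtype=int32)), (array([301.1, 196.7]), array([294, 182,  15,  22, 127], dtype=int32))]
```

View pics/crop1.png

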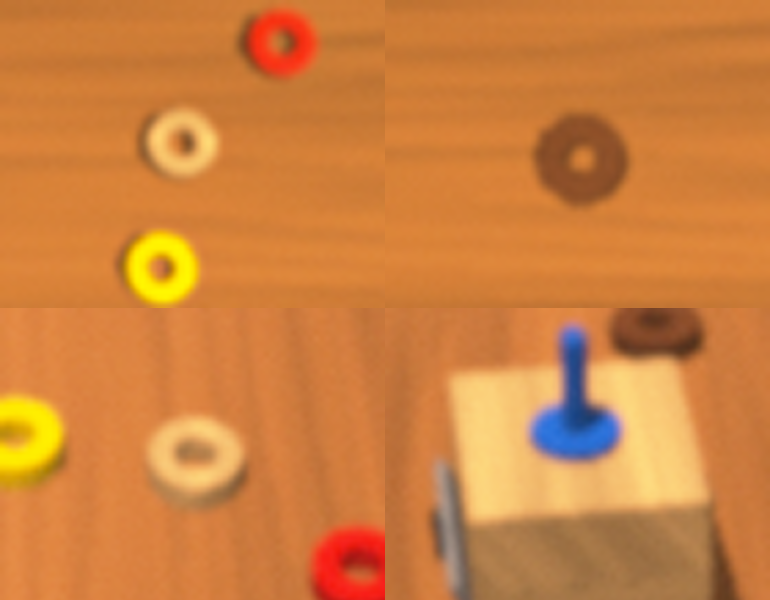

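The crop confirms it: the pale wooden ring is at (398,210), with yellow and red look-alikes beside it, and the brown ring is at (241.8,216.7). The side crop puts the flange at about (301.5,199.5). I'll move to the large ring.

Request:
{"fn": "carry_out", "kwargs": {
  "motion": [
    [0,0,0,56,26,0,1],
    [0,0,0,112,52,0,1],
    [0,0,0,168,78,0,1],
    [0,0,0,224,104,0,1],
    [0,0,0,280,130,0,1]
  ]
}}

```text
clock: 0.82
position: [384.1, 419.1, 245.3]
ee_rot: [0.994, -0.111, 0.0, -0.0]
contact_force: [0.0, 0.3, -0.2]
gripper_width: 85.8
grasp_force: 0.0
```

Request:
{"fn": "carry_out", "kwargs": {
  "motion": [
    [0,0,0,50,24,10,1],
    [0,0,0,100,48,20,1],
    [0,0,0,150,72,40,1],
    [0,0,0,200,95,60,1],
    [0,0,0,230,107,70,1]
  ]
}}

```text
clock: 1.45
position: [584.5, 262.8, 173.4]
ee_rot: [0.994, -0.113, -0.001, 0.001]
contact_force: [-1.0, 0.5, 0.3]
gripper_width: 85.0
grasp_force: 0.0
```

Run:
```python
from h import *
d=get_image("wrist");cv2.imwrite("pics/w1.png",d["color"]);s=read_state()
print(s["clock"],s["position"],s["ee_rot"],s["contact_force"],d["position"],d["orientation"],d["mtx"][0],d["k1"])
t=get_image("top");sd=get_image("side")
print("tool", tool([583,262.5,8]),"ring at px",proj(d,[583,262.5,16]))
print("stick",onz(t,(307.7,228),98),cross(t,(307.7,228),sd,(301.5,199.5)))
```

```text
1.5 [586.25900298 261.02404948 172.08211946] [ 0.99348558 -0.11394019 -0.00118923  0.00161915] [ 2.52991033  0.282328   -0.49085356] [656.34583417 247.68653957 302.2334278 ] [-0.61558998  0.77432428  0.11397948 -0.09208454] [297.86977189   0.         316.461634  ] -0.047118692538263944
tool [ -0.37074648   0.93692907 165.80141263] ring at px [317.90038848 184.50900127]
stick [528.62539434  36.30475853  98.        ] (array([529.95306325,  36.42836668,  90.13612527]), np.float64(0.49645160254068593))
```

View pics/w1.png

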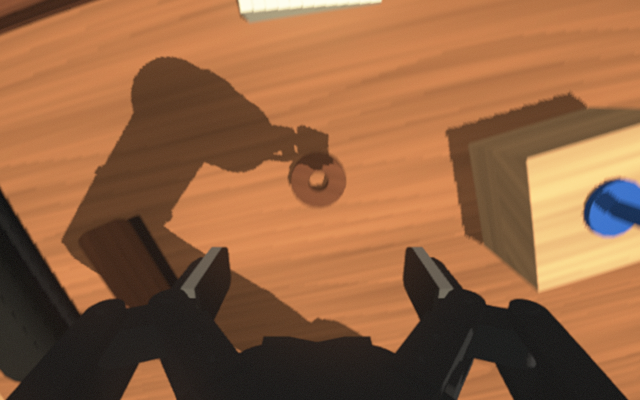

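The wrist view shows the brown ring at (318,180), 4 px from the predicted spot. I'll descend and measure again from closer.

Request:
{"fn": "carry_out", "kwargs": {
  "motion": [
    [0,0,0,1,1,50,1],
    [0,0,0,2,1,100,1],
    [0,0,0,2,1,110,1],
    [0,0,0,2,1,110,1]
  ]
}}

```text
clock: 2.1
position: [585.3, 264.6, 66.2]
ee_rot: [0.994, -0.111, 0.0, -0.0]
contact_force: [0.3, 0.8, 0.6]
gripper_width: 85.3
grasp_force: 0.0
```

```bash
cat >> h.py <<'E'
def ringmask(c,kind):
    h=cv2.cvtColor(c,cv2.COLOR_BGR2HSV)
    return h
E
python3 - <<'E'
from h import *
d=get_image("wrist");cv2.imwrite("pics/w2.png",d["color"]);s=read_state()
print(s["position"],R.from_quat(s["ee_rot"]).as_matrix().round(3),s["contact_force"])
print("ring pred px",proj(d,[583,262.5,16]))
E
```

```text
[586.00026432 264.97627398  67.37879622] [[ 0.975 -0.22   0.003]
 [-0.22  -0.975  0.002]
 [ 0.003 -0.002 -1.   ]] [ 0.33559614 -0.08673319 -0.11506949]
ring pred px [322.21183461 227.15349412]
```

View pics/w2.png

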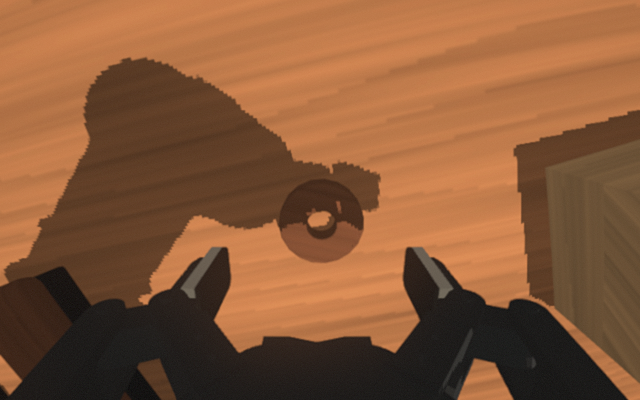

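The ring's outline runs from 278 to 364 by 180 to 263, so its centre is (321,221.5). That puts it within about 1–2 mm of the grasp axis. I'll descend and grip.

Request:
{"fn": "carry_out", "kwargs": {
  "motion": [
    [0,0,0,1,2,30,1],
    [0,0,0,1,2,50,1],
    [0,0,0,1,2,53,1],
    [0,0,0,1,2,53,0],
    [0,0,0,1,2,53,-0.2]
  ]
}}

```text
clock: 2.78
position: [586.9, 262.5, 14.9]
ee_rot: [0.994, -0.111, 0.002, -0.001]
contact_force: [2.6, 2.6, 3.6]
gripper_width: 53.1
grasp_force: 63.2
```

Request:
{"fn": "carry_out", "kwargs": {
  "motion": [
    [0,0,0,0,0,0,-0.2],
    [0,0,0,0,0,0,-0.2],
    [0,0,0,0,0,0,-0.2]
  ]
}}

```text
clock: 3.15
position: [587.1, 262.6, 14.9]
ee_rot: [0.994, -0.111, 0.002, -0.001]
contact_force: [-1.9, 1.1, 6.2]
gripper_width: 53.2
grasp_force: 63.4
```

Request:
{"fn": "carry_out", "kwargs": {
  "motion": [
    [0,0,0,0,0,-60,-0.2],
    [0,0,0,0,0,-120,-0.2],
    [0,0,0,0,0,-180,-0.2],
    [0,0,0,0,30,-200,-0.2],
    [0,0,0,0,80,-200,-0.2]
  ]
}}

```text
clock: 3.78
position: [568.9, 184.3, 215.6]
ee_rot: [0.994, -0.111, 0.003, -0.002]
contact_force: [0.4, 0.0, -1.1]
gripper_width: 53.5
grasp_force: 63.2
```

Request:
{"fn": "carry_out", "kwargs": {
  "motion": [
    [0,0,0,-5,40,0,-0.2],
    [0,0,0,-10,80,0,-0.2],
    [0,0,0,-15,90,0,-0.2],
    [0,0,0,-15,90,0,-0.2],
    [0,0,0,-15,90,0,-0.2]
  ]
}}

```text
clock: 4.4
position: [533.9, 100.1, 212.5]
ee_rot: [0.994, -0.111, 0.0, -0.0]
contact_force: [0.4, -0.1, 0.2]
gripper_width: 52.7
grasp_force: 63.2
```

Run:
```python
from h import *
d=get_image("wrist");cv2.imwrite("pics/w3.png",d["color"]);s=read_state()
print(s["position"],s["gripper_width"],s["grasp_force"],tool([529.3,36.4,154]))
for z in(90,98,154):print(z,proj(d,[529.3,36.4,z]))
h=cv2.cvtColor(d["color"],cv2.COLOR_BGR2HSV);print(blobs(cv2.inRange(h,(105,130,60),(130,255,255))>0,50))
```

```text
[533.81595105 100.1307723  212.32094021] 52.9193497858359 63.21740381419659 [ 9.6473634  63.17109021 58.306766  ]
90 [390.14348177 182.76629138]
98 [392.37523175 185.08069838]
154 [412.75770835 206.26482659]
[(array([414.6, 181.3]), array([410, 164,   8,  28,  61], dtype=int32)), (array([380.6, 197.7]), array([365, 179,  34,  29, 381], dtype=int32)), (array([413.2, 204.5]), array([407, 197,  13,  14, 115], dtype=int32))]
```

View pics/w3.png

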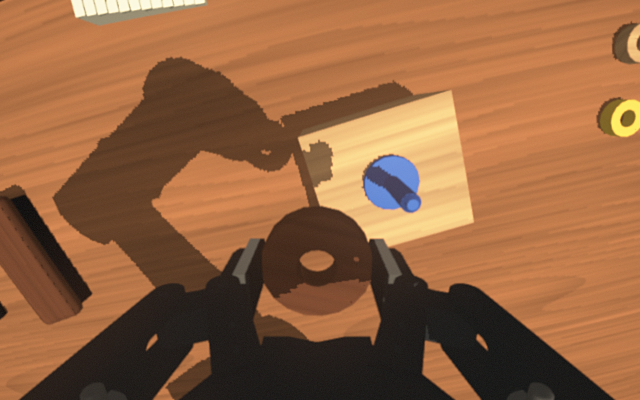

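The wrist view shows the ring held with its hole at (317,261), the post tip at about (412,204) and the flange centred at about (391,182). The tip prediction was (412.8,206.3), so they agree. Next I'll get the relative shift.

Run:
```python
from h import *
d=get_image("wrist");s=read_state();Rt=R.from_quat(s["ee_rot"]).inv()
P=s["position"]
hsv=cv2.cvtColor(d["color"],cv2.COLOR_BGR2HSV);m=cv2.inRange(hsv,(100,110,40),(130,255,255))
cs,_=cv2.findContours(m,cv2.RETR_EXTERNAL,cv2.CHAIN_APPROX_NONE);c=max(cs,key=cv2.contourArea);print(cv2.boundingRect(c))
for dz in(-4,1,4):
    a=onz(d,(317,260.5),P[2]+dz);print(dz,"ring",a,Rt.apply(a-P), "56mm px",(proj(d,a+Rt.inv().apply([0,28,0]))-proj(d,a+Rt.inv().apply([0,-28,0]))).round(1))
for uv,z in(((412,204),154),((391,182),96)):
    a=onz(d,uv,z);print("stick",a,Rt.apply(a-P))
```

```text
(373, 156, 47, 56)
-4 ring [533.48663038 101.13372999 208.15342683] [-0.46885127 -0.96928654  3.99999824] 56mm px [ 1.117e+02 -1.000e-01]
1 ring [536.18796867 100.52977659 213.15342683] [ 2.29962568 -0.97693438 -0.99974826] 56mm px [ 1.161e+02 -1.000e-01]
4 ring [537.80877164 100.16740455 216.15342683] [ 3.96071185 -0.98152309 -3.99959617] 56mm px [ 1.189e+02 -1.000e-01]
stick [531.0245168   36.80149041 154.        ] [11.3300399  62.32098898 58.15182076]
stick [531.60481663  36.83034937  96.        ] [ 11.88433931  62.16716585 116.15187827]
```

Run:
```python
from h import *
c=cv2.imread("pics/w3.png").astype(int)
for r in(235,245,262,275,295): print(r,[tuple(c[r,x]) [1:] for x in list(range(254,272,2))],'|',[tuple(c[r,x])[1:] for x in range(362,380,2)])
print([ (y,tuple(c[y,317])[1:]) for y in list(range(198,214,2))+list(range(244,282,2))+list(range(306,322,2))])
print("hole row",[(x,tuple(c[261,x])[1:]) for x in range(292,342,2)])
```

```text
235 [(np.int64(118), np.int64(183)), (np.int64(118), np.int64(184)), (np.int64(118), np.int64(185)), (np.int64(122), np.int64(189)), (np.int64(121), np.int64(187)), (np.int64(119), np.int64(186)), (np.int64(121), np.int64(188)), (np.int64(88), np.int64(138)), (np.int64(41), np.int64(66))] | [(np.int64(48), np.int64(73)), (np.int64(59), np.int64(87)), (np.int64(181), np.int64(239)), (np.int64(205), np.int64(247)), (np.int64(204), np.int64(246)), (np.int64(207), np.int64(247)), (np.int64(208), np.int64(247)), (np.int64(212), np.int64(249)), (np.int64(215), np.int64(250))]
245 [(np.int64(93), np.int64(104)), (np.int64(89), np.int64(101)), (np.int64(39), np.int64(51)), (np.int64(30), np.int64(43)), (np.int64(31), np.int64(46)), (np.int64(38), np.int64(63)), (np.int64(42), np.int64(70)), (np.int64(47), np.int64(72)), (np.int64(44), np.int64(71))] | [(np.int64(51), np.int64(79)), (np.int64(51), np.int64(80)), (np.int64(52), np.int64(80)), (np.int64(50), np.int64(76)), (np.int64(43), np.int64(59)), (np.int64(43), np.int64(58)), (np.int64(40), np.int64(55)), (np.int64(70), np.int64(83)), (np
[... 3296 characters left out ...]
73))), (306, (np.int64(113), np.int64(175))), (308, (np.int64(113), np.int64(176))), (310, (np.int64(113), np.int64(177))), (312, (np.int64(116), np.int64(180))), (314, (np.int64(117), np.int64(180))), (316, (np.int64(115), np.int64(180))), (318, (np.int64(114), np.int64(179))), (320, (np.int64(115), np.int64(179))), (322, (np.int64(113), np.int64(177))), (324, (np.int64(113), np.int64(177))), (326, (np.int64(112), np.int64(174))), (328, (np.int64(110), np.int64(173))), (330, (np.int64(112), np.int64(175))), (332, (np.int64(108), np.int64(169))), (334, (np.int64(45), np.int64(72))), (336, (np.int64(44), np.int64(68))), (338, (np.int64(42), np.int64(68))), (340, (np.int64(48), np.int64(73)))]
```

Request:
{"fn": "carry_out", "kwargs": {
  "motion": [
    [0,0,0,7,32,0,-0.2],
    [0,0,0,13.5,63,5,-0.2],
    [0,0,0,13.5,63,30,-0.2],
    [0,0,0,13.5,63,38,-0.2],
    [0,0,0,13.5,63,38,-0.2]
  ]
}}

```text
clock: 5.12
position: [532.6, 35.2, 173.9]
ee_rot: [0.994, -0.111, -0.001, 0.0]
contact_force: [0.2, 0.5, -0.7]
gripper_width: 53.2
grasp_force: 63.2
```

Run:
```python
from h import *
d=get_image("wrist");s=read_state();c=d["color"]
print(s["position"],s["contact_force"])
cr=cv2.resize(c[200:320,250:390],None,fx=4,fy=4,interpolation=cv2.INTER_CUBIC)
sd=get_image("side")["color"];t=get_image("top")["color"]
cr2=cv2.resize(sd[120:240,230:370],None,fx=4,fy=4,interpolation=cv2.INTER_CUBIC)
cv2.imwrite("pics/w4.png",cv2.resize(np.hstack([cr,cr2]),(800,343)))
```

```text
[532.96364307  35.2753517  174.52519633] [ 0.29529205  0.34022586 -0.64655724]
```

View pics/w4.png

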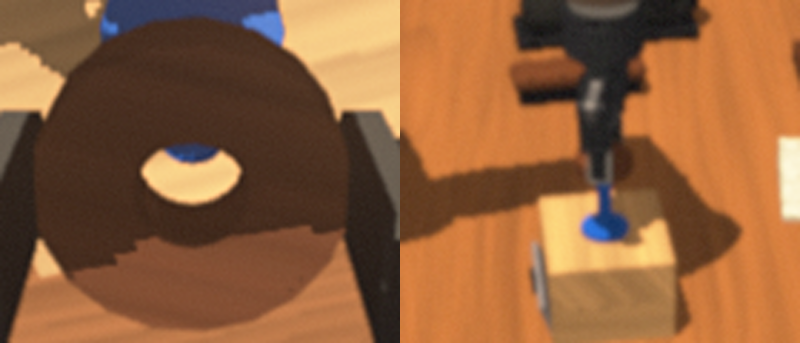

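The crop shows the blue tip centred sideways in the hole (crop x 192 against hole centre 191.5). I'll check the fore–aft offset with rays.

Run:
```python
from h import *
d=get_image("wrist");s=read_state();Rt=R.from_quat(s["ee_rot"]).inv();P=s["position"]
P=np.array([*P[:2],174.2])
f=lambda cy,z:Rt.apply(onz(d,(317.2,200+cy/2.857),z)-P).round(1)
print("hole front (+9.5)",f(145,P[2]+1),"rear(-9.5)",f(206,P[2]-15))
print("tip rear edge",f(162,154),f(162,150),"outline rear",f(329,P[2]+0),"front bottom",f(17,P[2]-14))
```

```text
hole front (+9.5) [ 7.1 -0.9 -1. ] rear(-9.5) [-14.2  -0.8  15. ]
tip rear edge [-7.5 -0.8 20.2] [-9.6 -0.8 24.2] outline rear [-30.7  -0.9  -0. ] front bottom [24.7 -0.8 14. ]
```

Ring and tip agree to within about 1 mm, so I'll lower it.

Request:
{"fn": "carry_out", "kwargs": {
  "motion": [
    [0,0,0,0.5,0,12,-0.2],
    [0,0,0,0.5,0,24,-0.2],
    [0,0,0,0.5,0,40,-0.2],
    [0,0,0,0.5,0,52,-0.2],
    [0,0,0,0.5,0,56,-0.2]
  ]
}}

```text
clock: 5.95
position: [532.4, 34.4, 117.1]
ee_rot: [0.994, -0.112, -0.001, 0.0]
contact_force: [-0.0, -0.3, 0.1]
gripper_width: 53.2
grasp_force: 63.2
```

Request:
{"fn": "carry_out", "kwargs": {
  "motion": [
    [0,0,0,0,0,2,-0.2],
    [0,0,0,0,0,2,0.6],
    [0,0,0,0,0,2,0.6],
    [0,0,0,0,0,2,0.6],
    [0,0,0,0,0,2,0.6]
  ]
}}

```text
clock: 6.58
position: [533.0, 34.6, 116.5]
ee_rot: [0.994, -0.112, 0.0, -0.0]
contact_force: [-0.9, 0.1, -1.0]
gripper_width: 68.5
grasp_force: 0.0
```

Request:
{"fn": "carry_out", "kwargs": {
  "motion": [
    [0,0,0,0,0,-40,0.6],
    [0,0,0,0,0,-90,0.6],
    [0,0,0,0,20,-100,0.6],
    [0,0,0,0,70,-100,0.6],
    [0,0,0,0,70,-100,0.6]
  ]
}}

```text
clock: 7.2
position: [515.9, -36.1, 215.9]
ee_rot: [0.994, -0.114, -0.001, 0.0]
contact_force: [0.4, -0.8, -0.8]
gripper_width: 68.2
grasp_force: 0.0
```

Run:
```python
from h import *
w=get_image("wrist")
sd=get_image("side")
cr=cv2.resize(w["color"],None,fx=.7,fy=.7)
c2=cv2.resize(sd["color"][150:250,250:350],(350,350),interpolation=cv2.INTER_CUBIC)
o=np.zeros((350,800,3),np.uint8);o[:280,:448]=cr;o[:,450:]=c2;cv2.imwrite("pics/w5.png",o)
print(read_state()["position"],tool([598.8,-272.6,8]))
for z in(98,112,128,154):print(z,proj(sd,[530.5,36.5,z]),proj(w,[530.5,36.5,z]))
```

```text
[516.9114679  -34.40076338 215.89508074] [133.18270701 213.86337784 207.82154553]
98 [301.55497163 197.1872474 ] [232.57674275 197.03319697]
112 [301.4614841  193.04032842] [228.03034424 202.00478572]
128 [301.35343377 188.24105357] [222.19651808 208.39081819]
154 [301.17505277 180.30285536] [210.89830016 220.77987812]
```

View pics/w5.png

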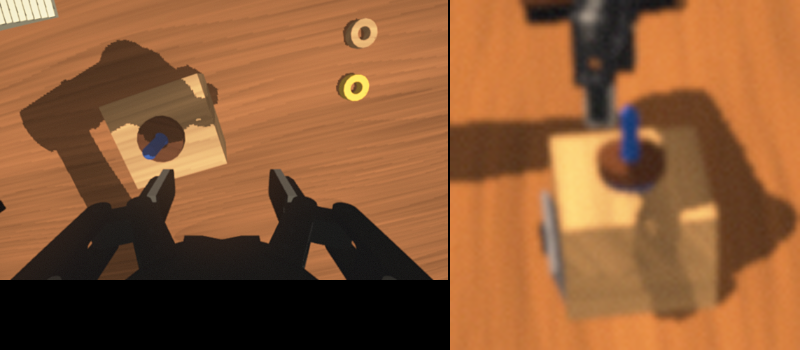

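Step 1 looks good: the brown ring lies flat on the flange in both views. In the wrist view the pale ring is at (516,47) full-scale and the yellow one at about (504,125). Going to the pale ring.

Request:
{"fn": "carry_out", "kwargs": {
  "motion": [
    [0,0,0,30,48,0,0.6],
    [0,0,0,60,96,0,0.6],
    [0,0,0,90,144,20,0.6],
    [0,0,0,120,192,50,0.6],
    [0,0,0,133,214,80,0.6]
  ]
}}

```text
clock: 7.92
position: [600.5, -273.8, 134.4]
ee_rot: [0.994, -0.112, -0.0, 0.0]
contact_force: [-0.1, 0.4, -0.4]
gripper_width: 68.0
grasp_force: 0.0
```

Request:
{"fn": "carry_out", "kwargs": {
  "motion": [
    [0,0,0,0,0,40,0.6],
    [0,0,0,0,0,65,0.6],
    [0,0,0,0,0,68,0.6],
    [0,0,0,0,0,68,0.6]
  ]
}}

```text
clock: 8.43
position: [600.4, -271.6, 68.8]
ee_rot: [0.994, -0.111, 0.0, 0.0]
contact_force: [0.1, 0.2, 0.6]
gripper_width: 68.3
grasp_force: 0.0
```

Run:
```python
from h import *
w=get_image("wrist");s=read_state();P=s["position"];print(P,s["ee_rot"])
cv2.imwrite("pics/w6.png",w["color"])
u=proj(w,[598.8,-272.6,12]);print("pred",u)
x,y=u.round().astype(int);c=w["color"]
hsv=cv2.cvtColor(c,cv2.COLOR_BGR2HSV)
print([tuple(int(k) for k in hsv[y,i]) for i in range(x-64,x+65,8)])
print([tuple(int(k) for k in hsv[j,x]) for j in range(y-64,y+65,8)])
```

```text
[ 600.71969682 -271.67690229   69.53194695] [ 9.93806185e-01 -1.11121669e-01  1.07959960e-03  2.74703095e-04]
pred [320.20390826 222.75911394]
[(12, 149, 96), (12, 154, 114), (12, 154, 197), (12, 156, 200), (18, 119, 247), (15, 129, 229), (16, 128, 141), (12, 155, 197), (12, 153, 118), (13, 140, 102), (18, 121, 249), (15, 129, 130), (12, 155, 187), (13, 154, 190), (12, 156, 189), (12, 154, 192), (12, 155, 194)]
[(12, 156, 195), (12, 156, 175), (12, 149, 94), (12, 150, 95), (15, 128, 106), (15, 125, 124), (15, 131, 121), (12, 155, 199), (12, 153, 118), (15, 132, 118), (17, 123, 241), (17, 124, 236), (12, 157, 198), (12, 155, 207), (12, 154, 195), (12, 156, 198), (12, 158, 134)]
```

View pics/w6.png

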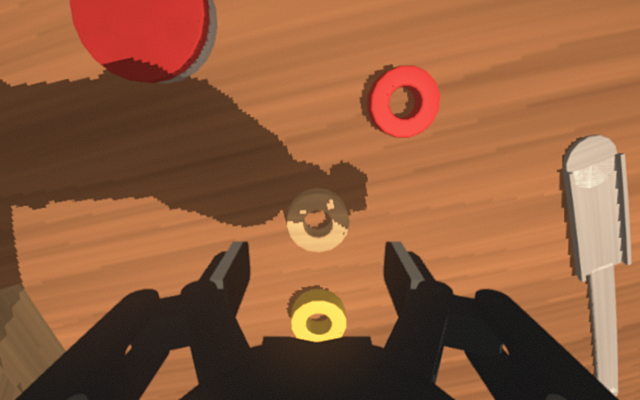

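The view shows the pale ring at (318,220), spanning 286–350 by 188–252. Red is at (404,101) and yellow at (319,318), both clear of the fingers, and the horn and tin are clear too. I'll descend and grip.

Request:
{"fn": "carry_out", "kwargs": {
  "motion": [
    [0,0,0,-1,0,30,0.6],
    [0,0,0,-1,0,50,0.6],
    [0,0,0,-1,0,54,0.6],
    [0,0,0,-1,0,54,0.2],
    [0,0,0,-1,0,54,-0.4]
  ]
}}

```text
clock: 9.1
position: [600.0, -271.9, 16.6]
ee_rot: [0.994, -0.111, 0.002, 0.0]
contact_force: [0.4, -0.3, 0.0]
gripper_width: 39.7
grasp_force: 60.3
```

Request:
{"fn": "carry_out", "kwargs": {
  "motion": [
    [0,0,0,0,0,0,-0.5],
    [0,0,0,0,0,0,-0.5],
    [0,0,0,0,0,0,-0.5]
  ]
}}

```text
clock: 9.48
position: [600.0, -272.0, 16.5]
ee_rot: [0.994, -0.111, 0.002, 0.0]
contact_force: [0.5, 1.6, 5.9]
gripper_width: 39.7
grasp_force: 60.6
```

Request:
{"fn": "carry_out", "kwargs": {
  "motion": [
    [0,0,0,0,0,-60,-0.5],
    [0,0,0,0,0,-120,-0.5],
    [0,0,0,0,0,-180,-0.5],
    [0,0,0,-20,-30,-200,-0.5],
    [0,0,0,-46,-76,-200,-0.5]
  ]
}}

```text
clock: 10.1
position: [571.4, -187.4, 217.1]
ee_rot: [0.994, -0.113, 0.003, -0.0]
contact_force: [0.3, 0.9, -0.7]
gripper_width: 39.6
grasp_force: 60.6
```

Request:
{"fn": "carry_out", "kwargs": {
  "motion": [
    [0,0,0,-27,-45,0,-0.5],
    [0,0,0,-54,-90,0,-0.5],
    [0,0,0,-81,-135,0,-0.5],
    [0,0,0,-92,-149,0,-0.5],
    [0,0,0,-92,-149,0,-0.5]
  ]
}}

```text
clock: 10.72
position: [513.7, -20.9, 214.8]
ee_rot: [0.994, -0.111, 0.0, -0.0]
contact_force: [-0.3, 0.3, 0.4]
gripper_width: 39.5
grasp_force: 60.6
```

Run:
```python
from h import *
w=get_image("wrist");s=read_state();P=s["position"];Rt=R.from_quat(s["ee_rot"]).inv()
print(P,s["gripper_width"],s["contact_force"],tool([530,36.6,154]));cv2.imwrite("pics/w7.png",w["color"])
hsv=cv2.cvtColor(w["color"],cv2.COLOR_BGR2HSV)
b=cv2.inRange(hsv,(105,130,40),(130,255,255));print("blue",blobs(b>0,20))
for z in(128,150,154):print(z,proj(w,[530,36.6,z]))
# held ring silhouette: pale scan at centre col and rows
u=proj(w,P+Rt.inv().apply([-2,-0.5,7]));print("ring mid pred",u)
x,y=u.round().astype(int);c=w["color"]
print("col",[(j,int(hsv[j,x,0]),int(hsv[j,x,2])) for j in range(y-60,y+61,3)])
print("row",[(i,int(hsv[y,i,0]),int(hsv[y,i,2])) for i in range(x-60,x+61,3)])
```

```text
[514.1307492  -21.67565499 214.66487198] 39.888081820825256 [0.03270612 0.29131613 0.49947185] [  2.53499126 -60.333839    60.67547667]
blue []
128 [239.83109905 202.52497824]
150 [232.04699713 212.30954517]
154 [230.46044074 214.30571881]
ring mid pred [319.03171681 259.22760938]
col [(199, 16, 228), (202, 16, 231), (205, 16, 231), (208, 17, 239), (211, 18, 242), (214, 15, 166), (217, 15, 109), (220, 15, 104), (223, 15, 118), (226, 15, 129), (229, 15, 127), (232, 15, 123), (235, 15, 122), (238, 16, 120), (241, 15, 121), (244, 14, 132), (247, 12, 183), (250, 12, 177), (253, 12, 173), (256, 12, 174), (259, 13, 172), (262, 12, 177), (265, 13, 150), (268, 16, 115), (271, 15, 114), (274, 16, 107), (277, 15, 111), (280, 15, 182), (283, 17, 238), (286, 17, 239), (289, 17, 234), (292, 16, 232), (295, 17, 232), (298, 15, 221), (301, 12, 181), (304, 12, 197), (307, 12, 175), (310, 12, 179), (313, 12, 184), (316, 12, 178), (319, 12, 186)]
row [(259, 15, 104), (262, 16, 103), (265, 17, 104), (268, 12, 51), (271, 11, 55), (274, 11, 50), (277, 16, 128), (280, 15, 130), (283, 14, 130), (286, 15, 129), (289, 15, 129), (292, 16, 130), (295, 15, 130), (298, 16, 113), (301, 15, 118), (304, 12, 176), (307, 13, 171), (310, 12, 173), (313, 12, 173), (316, 12, 174), (319, 13, 172), (322, 12, 172), (325, 12, 176), (328, 12, 176), (331, 13, 143), (334, 15, 114), (337, 15, 129), (340, 15, 129), (343, 15, 129), (346, 16, 131), (349, 15, 130), (352, 15, 129), (355, 15, 129), (358, 16, 64), (361, 13, 46), (364, 10, 44), (367, 15, 89), (370, 16, 100), (373, 15, 99), (376, 15, 98), (379, 11, 57)]
```

Run:
```python
from h import *
w=get_image("wrist");s=read_state();P=s["position"];Rt=R.from_quat(s["ee_rot"]).inv()
for z in(7,8.5):print("ring",Rt.apply(onz(w,(317,256),P[2]-z)-P))
c=w["color"].astype(int);m=(c[:,:,0]>c[:,:,2]+12)&(c[:,:,0]>c[:,:,1]+8)
m[:,280:]=0;m=m.astype(np.uint8);print([b for b in blobs(m,20)])
ys,xs=np.nonzero(m[150:260,180:280]);
for r in range(185,235,3):
    i=np.nonzero(m[r,180:290])[0]; print(r,(i.min()+180,i.max()+180,len(i)) if len(i) else None,end=' ')
```

```text
ring [ 0.08070503 -1.33663121  7.00007569]
ring [-0.72152725 -1.33319123  8.49969442]
[(array([238.7, 202.5]), array([222, 185,  34,  36, 686], dtype=int32))]
185 (np.int64(240), np.int64(247), 8) 188 (np.int64(238), np.int64(252), 15) 191 (np.int64(237), np.int64(254), 18) 194 (np.int64(235), np.int64(255), 21) 197 (np.int64(233), np.int64(255), 23) 200 (np.int64(230), np.int64(253), 24) 203 (np.int64(227), np.int64(249), 23) 206 (np.int64(225), np.int64(246), 22) 209 (np.int64(223), np.int64(244), 22) 212 (np.int64(222), np.int64(242), 21) 215 (np.int64(223), np.int64(240), 18) 218 (np.int64(226), np.int64(238), 13) 221 None 224 None 227 None 230 None 233 None
```

Request:
{"fn": "carry_out", "kwargs": {
  "motion": [
    [0,0,0,2,-30,0,-0.5],
    [0,0,0,4,-59,5,-0.5],
    [0,0,0,4,-59,30,-0.5],
    [0,0,0,4,-59,40,-0.5],
    [0,0,0,4,-59,40,-0.5]
  ]
}}

```text
clock: 11.45
position: [530.9, 33.9, 173.6]
ee_rot: [0.994, -0.112, -0.001, 0.001]
contact_force: [-0.1, 0.2, 0.5]
gripper_width: 39.7
grasp_force: 60.6
```

Run:
```python
from h import *
w=get_image("wrist");s=read_state();P=s["position"];Rt=R.from_quat(s["ee_rot"]).inv()
print(P);cv2.imwrite("pics/w8.png",w["color"])
c=w["color"].astype(int);m=((c[:,:,0]>c[:,:,2]+12)&(c[:,:,0]>c[:,:,1]+8)).astype(np.uint8)
print(blobs(m,10))
hsv=cv2.cvtColor(w["color"],cv2.COLOR_BGR2HSV)
for x in(311,317,323):print([(j,*map(int,c[j,x])) for j in range(236,276,3)])
print([(i,*map(int,c[249,i])) for i in range(296,340,3)])
```

```text
[531.36949512  34.14214791 174.4287971 ]
[(array([314.1, 210.1]), array([303, 205,  25,  11, 157], dtype=int32)), (array([314.7, 249.4]), array([305, 245,  20,  10, 134], dtype=int32))]
[(236, 61, 91, 120), (239, 61, 90, 119), (242, 61, 91, 121), (245, 72, 81, 100), (248, 89, 57, 49), (251, 89, 58, 53), (254, 106, 92, 110), (257, 133, 205, 247), (260, 131, 199, 244), (263, 126, 193, 242), (266, 63, 94, 124), (269, 59, 89, 117), (272, 56, 86, 114), (275, 54, 83, 109)]
[(236, 63, 92, 122), (239, 58, 89, 118), (242, 62, 93, 122), (245, 82, 66, 71), (248, 90, 61, 53), (251, 89, 57, 51), (254, 89, 91, 115), (257, 134, 203, 247), (260, 128, 195, 241), (263, 130, 199, 244), (266, 77, 117, 156), (269, 57, 87, 115), (272, 57, 85, 114), (275, 55, 83, 110)]
[(236, 60, 91, 121), (239, 61, 93, 121), (242, 62, 92, 121), (245, 69, 78, 96), (248, 86, 57, 49), (251, 76, 59, 72), (254, 122, 187, 242), (257, 130, 198, 243), (260, 127, 193, 240), (263, 132, 199, 248), (266, 59, 87, 116), (269, 56, 85, 115), (272, 57, 86, 114), (275, 55, 82, 109)]
[(296, 62, 94, 125), (299, 62, 95, 124), (302, 60, 91, 122), (305, 85, 61, 55), (308, 88, 55, 49), (311, 91, 59, 53), (314, 90, 57, 51), (317, 89, 57, 51), (320, 92, 62, 55), (323, 86, 57, 49), (326, 57, 78, 124), (329, 54, 82, 128), (332, 64, 95, 125), (335, 65, 97, 130), (338, 64, 97, 130)]
```

Run:
```python
from h import *
w=get_image("wrist");s=read_state();Rt=R.from_quat(s["ee_rot"]).inv();P=s["position"]
P=np.array([*P[:2],174.2])
f=lambda x,y,z:Rt.apply(onz(w,(x,y),z)-P).round(1)
print("hole front (+9.5)",f(317.2,244.5,P[2]-.5),"rear(-9.5)",f(317.2,265.5,P[2]-16))
print("tip rear edge(-5)",f(314.7,254.7,154),"(-7)",f(314.7,254.7,150))
```

```text
hole front (+9.5) [ 9.8 -0.5  0.5] rear(-9.5) [-10.5  -0.5  16. ]
tip rear edge(-5) [-6.1 -1.9 20.2] (-7) [-8.3 -1.9 24.2]
```

Request:
{"fn": "carry_out", "kwargs": {
  "motion": [
    [0,0,0,-0.8,-1.4,2,-0.5],
    [0,0,0,-0.8,-1.4,14,-0.5],
    [0,0,0,-0.8,-1.4,26,-0.5],
    [0,0,0,-0.8,-1.4,37,-0.5],
    [0,0,0,-0.8,-1.4,41,-0.5]
  ]
}}

```text
clock: 12.18
position: [529.9, 36.4, 132.0]
ee_rot: [0.994, -0.112, -0.001, 0.0]
contact_force: [0.6, -0.8, -0.7]
gripper_width: 39.7
grasp_force: 60.6
```

Request:
{"fn": "carry_out", "kwargs": {
  "motion": [
    [0,0,0,0,0,0,-0.5],
    [0,0,0,0,0,0,0.1],
    [0,0,0,0,0,0,0.1],
    [0,0,0,0,0,0,0.1],
    [0,0,0,0,0,0,0.1]
  ]
}}

```text
clock: 12.8
position: [530.6, 36.6, 133.5]
ee_rot: [0.994, -0.112, 0.0, -0.0]
contact_force: [0.4, 0.2, 0.7]
gripper_width: 46.8
grasp_force: 0.0
```

Request:
{"fn": "carry_out", "kwargs": {
  "motion": [
    [0,0,0,0,0,-30,0.1],
    [0,0,0,0,0,-70,0.1],
    [0,0,0,0,20,-80,0.1],
    [0,0,0,0,60,-80,0.1],
    [0,0,0,0,60,-80,0.1]
  ]
}}

```text
clock: 13.42
position: [515.8, -24.1, 212.9]
ee_rot: [0.994, -0.113, -0.001, 0.0]
contact_force: [0.3, -0.8, -0.3]
gripper_width: 47.2
grasp_force: 0.0
```

Run:
```python
from h import *
w=get_image("wrist");sd=get_image("side")
cr=w["color"][120:320,100:360]
c1=cv2.resize(cr,(430,331),interpolation=cv2.INTER_CUBIC)
c2=cv2.resize(sd["color"][160:230,260:340],(368,322),interpolation=cv2.INTER_CUBIC)
o=np.zeros((340,800,3),np.uint8);o[:331,:430]=c1;o[:322,432:]=c2;cv2.imwrite("pics/w9.png",o)
print(read_state()["position"],tool([530,36.6,154]))
for z in(96,112,128,154):print(z,proj(sd,[530,36.6,z]),proj(w,[530,36.6,z]))
```

```text
[516.73122838 -22.62474707 212.87764685] [ -0.23936003 -60.70284311  58.86693307]
96 [301.38853461 197.76160423] [245.47747755 194.79629661]
112 [301.28057044 193.02629642] [241.00669728 200.43052575]
128 [301.17130419 188.2271071 ] [235.93853088 206.82375528]
154 [300.99091469 180.28905637] [226.08664611 219.27029843]
```

View pics/w9.png

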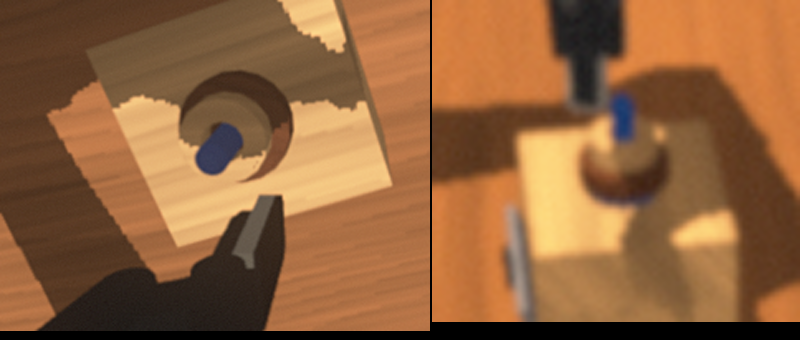

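Both rings are seated: the pale one is concentric on the brown one, which rests on the blue flange, and the post is upright at crop (208,158). Now I'll grip the bare post.

Request:
{"fn": "carry_out", "kwargs": {
  "motion": [
    [0,0,0,0,-31,0,0.1],
    [0,0,0,0.5,-61,5,0.1],
    [0,0,0,0.5,-61,35,0.1],
    [0,0,0,0.5,-61,60,0.1],
    [0,0,0,0.5,-61,67,0.1]
  ]
}}

```text
clock: 14.15
position: [530.2, 37.7, 144.4]
ee_rot: [0.994, -0.111, -0.002, 0.001]
contact_force: [-0.4, 0.3, 0.5]
gripper_width: 47.1
grasp_force: 0.0
```

Request:
{"fn": "carry_out", "kwargs": {
  "motion": [
    [0,0,0,0,0,0,-0.5],
    [0,0,0,0,0,0,-1],
    [0,0,0,0,0,0,-1],
    [0,0,0,0,0,0,-1],
    [0,0,0,0,0,0,-1]
  ]
}}

```text
clock: 14.78
position: [531.6, 37.5, 147.0]
ee_rot: [0.994, -0.112, 0.001, -0.0]
contact_force: [-0.4, -0.0, 2.2]
gripper_width: 11.6
grasp_force: 58.6
```

Gripped. Width reads 11.6 mm with the same offset of about −2.5 mm as for the rings. I'll draw it up slowly at first.

Request:
{"fn": "carry_out", "kwargs": {
  "motion": [
    [0,0,0,0,0,-8,-1],
    [0,0,0,0,0,-18,-1],
    [0,0,0,0,0,-30,-1],
    [0,0,0,0,0,-50,-1],
    [0,0,0,0,0,-80,-1]
  ]
}}

```text
clock: 15.4
position: [530.7, 37.3, 226.9]
ee_rot: [0.994, -0.112, -0.001, 0.0]
contact_force: [0.2, 1.2, -1.6]
gripper_width: 11.4
grasp_force: 58.5
```

Request:
{"fn": "carry_out", "kwargs": {
  "motion": [
    [0,0,0,0,0,-30,-1],
    [0,0,0,0,0,-60,-1],
    [0,0,0,0,0,-90,-1],
    [0,0,0,0,0,-100,-1],
    [0,0,0,0,0,-100,-1]
  ]
}}

```text
clock: 16.02
position: [531.1, 37.5, 326.5]
ee_rot: [0.994, -0.112, 0.0, -0.0]
contact_force: [-0.5, 0.2, -2.1]
gripper_width: 11.6
grasp_force: 58.5
```

Request:
{"fn": "carry_out", "kwargs": {
  "motion": [
    [0,0.12,0,0,0,0,-1],
    [0,0.28,0,0,0,0,-1],
    [0,0.44,0,0,0,0,-1],
    [0,0.6,0,0,0,0,-1],
    [0,0.72,0,0,0,0,-1]
  ]
}}

```text
clock: 16.65
position: [534.1, 30.9, 328.8]
ee_rot: [0.936, -0.109, 0.331, 0.043]
contact_force: [2.1, -1.2, 0.7]
gripper_width: 11.4
grasp_force: 58.7
```

Request:
{"fn": "carry_out", "kwargs": {
  "motion": [
    [0,0.06,0,0,0,0,-1],
    [0,0.06,0,0,0,0,-1],
    [0,0.06,0,0,0,0,-1],
    [0,0.06,0,0,0,0,-1]
  ]
}}

```text
clock: 17.15
position: [537.1, 30.8, 331.9]
ee_rot: [0.925, -0.109, 0.36, 0.046]
contact_force: [-1.1, 0.0, -1.1]
gripper_width: 11.5
grasp_force: 58.7
```

Run:
```python
from h import *
w=get_image("wrist");sd=get_image("side");t=get_image("top");s=read_state();P=s["position"];M=R.from_quat(s["ee_rot"])
z=M.apply([0,0,1]);print(P,"tilt",np.arccos(-z[2]),s["gripper_width"],s["grasp_force"],np.abs(s["joint_vel"]).max(),s["contact_force"])
for n,im in(("side",sd),("top",t),("wrist",w)):
    c=im["color"].astype(int);m=(c[:,:,0]>c[:,:,2]+25)&(c[:,:,0]>c[:,:,1]+20)
    print(n,[b for b in blobs(m,12)])
    for k,d in(("post",5),("tip end",-9),("flange",52),("foot",91)):print(k,proj(im,P+z*d).round())
```

```text
[536.79956661  30.79565013 331.84026801] tilt 0.7428584044407723 11.55782052208887 58.697352824674454 0.006823862416202737 [ 0.66221969 -0.02215794 -2.25996055]
side [(array([  4.5, 117.8]), array([  0, 101,  12,  33, 134], dtype=int32)), (array([320.4, 141.2]), array([312, 131,  15,  19,  93], dtype=int32)), (array([ 17.1, 150.3]), array([ 10, 134,  15,  33, 117], dtype=int32))]
post [304. 123.]
tip end [300. 119.]
flange [316. 137.]
foot [326. 148.]
top [(array([307.9, 211. ]), array([306, 208,   5,   7,  26], dtype=int32)), (array([543.7, 238.5]), array([539, 233,  11,   9,  31], dtype=int32)), (array([532.5, 241.4]), array([528, 240,  10,   3,  12], dtype=int32))]
post [309. 211.]
tip end [308. 214.]
flange [312. 202.]
foot [314. 195.]
wrist [(array([316.3, 259.3]), array([305, 236,  24,  47, 966], dtype=int32))]
post [319. 260.]
tip end [319. 275.]
flange [318. 224.]
foot [318. 205.]
```

Run:
```python
from h import *
w=get_image("wrist");s=read_state();P=s["position"];M=R.from_quat(s["ee_rot"]);z=M.apply([0,0,1]);x=M.apply([1,0,0])
print("ring top at bore, camera side",proj(w,P+z*19+x*7),"small top rim",proj(w,P+z*19+x*21),"large top rim",proj(w,P+z*35+x*28),"large bottom rim",proj(w,P+z*51+x*28))
c=w["color"];print([(j,*map(int,c[j,317])) for j in range(130,256,4)])
print("foot z",(P+z*91)[2])
```

```text
ring top at bore, camera side [318.56350634 235.01545017] small top rim [318.60361018 210.58361586] large top rim [318.40787724 189.63274402] large bottom rim [318.22744078 182.75252378]
[(130, 66, 107, 171), (134, 64, 104, 165), (138, 62, 102, 161), (142, 62, 102, 160), (146, 61, 101, 160), (150, 64, 104, 165), (154, 63, 106, 167), (158, 60, 99, 155), (162, 63, 101, 160), (166, 61, 101, 157), (170, 64, 105, 165), (174, 63, 103, 161), (178, 61, 102, 162), (182, 65, 106, 165), (186, 59, 96, 151), (190, 50, 65, 96), (194, 33, 53, 89), (198, 47, 71, 116), (202, 42, 64, 105), (206, 38, 58, 95), (210, 76, 116, 153), (214, 74, 113, 150), (218, 108, 164, 218), (222, 101, 153, 204), (226, 99, 149, 197), (230, 95, 144, 192), (234, 88, 137, 183), (238, 116, 68, 48), (242, 117, 70, 51), (246, 117, 70, 50), (250, 118, 71, 48), (254, 116, 70, 49)]
foot z 264.727565650839
```

The pixel transitions match fully seated rings: bore at 236 (predicted 235), small rim at 209 (210.6) and large rim at 189 (189.6). Tilt is 42.6° and the foot is about 175 mm above the stand's top.

```bash
python3 -c "
from bench import *
print(job_done())"
```

```text
the job is handed in; nothing more can be done
None
```

The job is handed in after about 17 s of the 67 s, with the verdict not shown: both rings measured fully home, and the gripper held the stick still at about 43° from upright, its foot about 175 mm above the stand's top.

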